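Fit the eyepiece camera into the microscope's keyed tube

TASK

Take the dust cap off the microscope's slanting eyepiece tube and lay it in the metal tray. Then take the eyepiece camera out of its stand, turn it so that the flat on its nosepiece matches the flat in the tube, and slide it gently in until its flange sits fully home on the rim; let go of it there. Press lightly (it is an optical instrument, keep well under 40 N) and do not push the other things on the bench about.

Things in the scene. Friction and masses are not known exactly. Their poses are not given: they have to be found in the camera images.
- microscope: Grey microscope, fixed, roughly facing the robot: base 210 x 170 mm, 45 mm high, pillar on its far side, head 205 mm high. Origin: under the middle of the base, on the bench; x points from the front to the pillar, z up. The eyepiece tube rises from the front of the head and leans 35 degrees from vertical to the front (-x); nothing stands over it.
- eyetube: Steel eyepiece tube, 58 mm across, set at any angle about its axis; stiff (1.5 N m), treat as fixed. Origin: centre of its mouth (rim plane), 245 mm up; z points out along its axis, 35 degrees from vertical. D-shaped bore 48 mm deep: radius 19.5 mm, one flat 11.5 mm from the axis on the +x side, 2 mm chamfer at the mouth. A key bar outside, 20 to 46 mm below the rim, marks the +x side.
- tube_key (a point): Point on the tube's rim in line with the flat, 29 mm from the axis on the +x side of the tube.
- camera: Eyepiece camera, 0.25 kg, upright in its stand. Origin: centre of the nosepiece's end; z to the housing. D nosepiece z 0-44 mm: radius 18, one flat 10 mm from the axis at +x, end 7 mm tapered by 4. Flange z 44-50: 54 mm across, a lug at +x to 35 mm from the axis. Housing z 50-115: 40 mm square, sides along x and y, pale rectangle on top at +x; grasp here. Home: flange on rim, origin 44 mm inside.
- camera_key (a point): Point on the underside of the camera's flange in line with the flat, 29 mm from the axis; meets tube_key when the camera is home.
- stand: Grey block 85 x 85 mm, 30 mm high, fixed to the bench, with a round well 40 mm across and 20 mm deep in which the camera stands loosely, turned any way. Origin: centre of its underside.
- cap: Black dust cap, loose over the tube's mouth, 60 g: skirt 12 mm long round the outside of the tube, lid 70 mm across, round knob 28 mm across and 36 mm long. Origin: centre of the skirt's lower edge; z points along the knob; lid underside z = 12, top z = 17 mm, knob z = 17 to 53 mm. At first its lid lies on the rim; pull it off along the tube's axis.
- tray: Open aluminium tray 150 x 150 mm, walls 22 mm high and 4 mm thick, floor about 4 mm, fixed to the bench. Origin: centre of its underside.
- oil_bottle: Small amber bottle, 36 mm across, 75 mm high; a bystander, leave alone. Origin: underside.
- spare_eyepiece: Spare round eyepiece, 42 mm across, 62 mm high; a bystander, leave alone. Origin: underside.
- slide_box: Flat box 85 x 100 x 30 mm; a bystander, leave alone. Origin: underside.
- petri_dish: Closed clear dish, 90 mm across, 17 mm high; a bystander, leave alone. Origin: underside.
- forceps: Steel forceps about 120 mm long; a bystander, leave alone. Origin: underside.
Things that resemble listed ones, but are neither listed nor needed, are in the scene too. Leave any green or white look-alike of the cap alone. Of the things that look like the tray, the larger one is meant.

How it is judged:
On the way, in this order (a step that is already met when the one before it is completed fails the run):
1. the dust cap is off the tube, at least 80 mm from its mouth (distance between cap and eyetube above 0.08 m), for 0.2 s.
2. the camera is home in the tube: its flange within 4 mm of the rim, flat to flat (z of camera in the frame of eyetube below -0.04 m and distance between camera_key and tube_key below 0.008 m and angle between the z axis of camera and the z axis of eyetube, either way round below 0.12 rad), for 0.2 s.
At the end, for the whole second after the job is handed in: Camera at rest in the tube: flange within 4 mm of the rim, key point within 8 mm of the tube's, axis within 0.12 rad of the tube's. Dust cap at rest in the tray: its origin within 70 mm of the tray's middle in x and y and below 45 mm (all of step 2 and x of cap in the frame of tray between -0.07 and 0.07 m and y of cap in the frame of tray between -0.07 and 0.07 m and z of cap in the frame of tray below 0.045 m and linear speed of each of cap, camera below 0.02 m/s); the robot touches nothing.
It fails at once if the camera pressed on the microscope with more than 40 N (contact force between camera and microscope above 40 N or contact force between camera and eyetube above 40 N).
It fails at once if a bystander moved by more than 30 mm (distance of any of oil_bottle, spare_eyepiece, slide_box, petri_dish, forceps from where it was at the start of the episode above 0.03 m).
It also fails if it takes over 66 s, if anything falls off the work surface, if the arm or the gripper's body presses on something with over 40 N, if the wrist force passes 120 N, or if a joint passes its speed limit or range.

ROBOT

A 6-joint arm with a two-finger parallel gripper is mounted at the origin on the work surface. World frame = base frame: x ahead of the robot, y to its left, z up, the work surface at z = 0. Lengths are in m, angles in rad, forces in N, time in s.
With the tool pointing down it reaches from about 0.35 to 0.8 m from the base axis. Payload 7.3 kg.
Tool frame: the origin (TCP) lies at the very end of the fingers, on their centre line; the grasp point (between the pads) lies 19 mm behind it (arm.grip_point_offset is the distance from the TCP to the grasp point, in m); z points along the fingers, y is the line along which they close (so a half turn about z gives the same grasp; the last joint's range is limited). The gripper opens to 85 mm and grips with 20 to 120 N. Pads are 22 mm wide; open, the fingers measure 114 mm over their backs; the gripper's body (76 mm by 85 mm) begins 54 mm behind the grasp point. The pads swing forward as they close: fully open they stand 13 mm farther back than shut.
Start: joints at [1.123, 0.342, 1.524, -0, 1.275, -0.146], TCP at [0.156, 0.501, 0.231] pointing down, gripper open.
Joint ranges: [-2.53, 2.53], [-0.77, 2.02], [0.04, 2.7], [-1, 4.14], [0.28, 2.66], [-3.11, 3.11]. Speed limits (rad/s): [2.57, 2.57, 3.14, 3.14, 3.14, 3.14].

INTERFACE

Orientations are given as [roll, pitch, yaw] about the fixed x, y, z axes, in that order (R = Rz(yaw) Ry(pitch) Rx(roll)).
In Python, from workcell import arm gives the robot as it stands.
- The arm moves only by the tool jog_arm, never from a script. Its argument "targets" is a list of rows, each an object of numbers: "x", "y", "z": the shift along the tool's x, y, z each as a share of 200 mm, from -1 to 1; "wx", "wy", "wz": the turn, a rotation vector about the tool's x, y, z each as a share of 360 degrees, from -1 to 1. In form: [{"x": .., "y": .., "z": .., "wx": .., "wy": .., "wz": ..}, ...]. A call has 1 to 20 rows; each row shifts and turns the commanded pose from where the row before left it, along the tool's axes as they then stand; what a row does not reach is not made up. A row lasts 1/8 s, in which the tool goes at most 62.5 mm and 10.7 degrees, less where a joint would pass 70% of its speed; a pose out of reach is approached as far as the arm can. A call with a number of a shift or a turn outside -1 to 1 is refused whole. A call with a gripper value outside its range is refused whole. "gripper" is the gripper's target within -1 to 1 (fully open at 1, half-way at 0, shut at -1), set as the call begins (left out, the last holds). The fingers move at their own pace and stop on an object; "force" is the grip in N (left out, the last holds). Time passes only in rows, so rows that do not move let the fingers close. It gives the time, the measured TCP pose, the force, the opening and the grip force at its end, in the units of the state.
- arm.observe(): the state, without advancing time (a new reading comes with each control period).
- arm.capture(name): name is "side" or "top" or "wrist"; returns a dict with "color" (384x512x3 uint8, red, green, blue), "fovy" (degrees; the focal length in pixels is half the picture's height over the tangent of half this angle, whatever the lens; pixels are square), "cx", "cy" (the principal point, pixels), "k1" (the pictures are not rectified: a ray, as slopes to the right and down, at radius r is drawn at 1 + k1 r^2 times it, then the intrinsics apply), "position" and "attitude" of the camera in the world. Camera axes: x right, y down, z forward; pixel columns grow to the right and rows downward; lengths in m; the calibration is good to about 2 mm. A picture is of the moment at which its call begins. There is no depth.
- arm.job_done(): hands the job in; it is judged then, once.
The state is a dict: "clock": time; "qpos": joint angles; "qvel": joint speeds; "joint_efforts": joint torques, N m; "position": TCP position; "ee_rot": TCP orientation; "wrist_force": force on the tool from outside, world axes, zero at the start; "torque": the same for the moment, N m; "gripper_width": finger opening in m; "grip_force": force on a finger pad.
Only numpy, scipy, OpenCV 4.12 (cv2) and the standard library are available. Lean on these libraries where they do the work, as an engineer would, in place of code of your own. Each camera call takes 0.05 s, during which the arm holds its last target. There are 200 camera calls.

## Working session

There is one attempt and no reset: what is moved stays moved. The work goes in short steps, Python scripts to look and compute and a tool call to move; the robot and the scene stay as the last step left them, time stands still between calls to the robot, and variables do not carry over. Pictures are saved under pics/ and viewed, at most 13 in all, crops included, and the job is handed in when it is done.

Besides the shell and the picture viewer there is one more tool, called after "Emit:" by a JSON object that holds its "api" and its "payload". jog_arm: Moves the arm, as the interface text tells. Its arguments: {"type":"object","properties":{"targets":{"type":"array"},"gripper":{"type":"number"},"force":{"type":"number"}},"required":["targets"]}

```bash
mkdir -p pics; ls; cat > h.py <<'E'
import numpy as np, cv2
from scipy.spatial.transform import Rotation as R
from workcell import arm
def K(c):
    h=c["color"].shape[0]; return h/2/np.tan(np.radians(c["fovy"])/2)
def rot(c):
    a=np.array(c["attitude"],float)
    return a if a.shape==(3,3) else (R.from_euler('xyz',a).as_matrix() if a.size==3 else None)
def ray(c,u,v):
    f=K(c); d=np.array([(u-c["cx"])/f,(v-c["cy"])/f]); s=d.copy()
    for _ in range(20): s=d/(1+c["k1"]*(s@s))
    r=rot(c)@np.array([s[0],s[1],1.]); return np.array(c["position"]),r/np.linalg.norm(r)
def onz(c,u,v,z):
    p,r=ray(c,u,v); return p+r*(z-p[2])/r[2]
def proj(c,P):
    q=rot(c).T@(np.array(P,float)-np.array(c["position"])); s=q[:2]/q[2]; s=s*(1+c["k1"]*(s@s)); return s*K(c)+np.array([c["cx"],c["cy"]])
def tri(obs):
    A=np.zeros((3,3));b=np.zeros(3)
    for c,u,v in obs:
        p,r=ray(c,u,v); M=np.eye(3)-np.outer(r,r); A+=M;b+=M@p
    X=np.linalg.solve(A,b); return X,[np.linalg.norm((np.eye(3)-np.outer(ray(*o)[1],ray(*o)[1]))@(X-ray(*o)[0])) for o in obs]
def save(c,n,box=None,s=1):
    im=c["color"][:,:,::-1]
    if box: im=im[box[1]:box[3],box[0]:box[2]]
    cv2.imwrite("pics/"+n,cv2.resize(im,None,fx=s,fy=s,interpolation=cv2.INTER_CUBIC))
E
python3 - <<'E'
from h import *
import pickle
for n in("top","side"):
    c=arm.capture(n); pickle.dump(c,open(n+"0.pkl","wb")); save(c,n+"0.png",s=1.5)
    print(n,c["fovy"],c["cx"],c["cy"],c["k1"],c["position"],c["attitude"])
print(arm.observe())
E
```

```text
pics
top 43.009633072453724 259.0236941876679 192.26246195308175 -0.11937308683802593 [ 0.14561272 -0.02236495  1.61538019] [-2.91391547e+00 -2.15482827e-03 -1.60270797e+00]
side 50.95557171474778 254.32752844245084 192.90986318402028 -0.04075579940423671 [ 0.06225093 -0.85603958  0.92702183] [-2.26527701  0.00748676 -0.47813584]
{'clock': 0.1, 'qpos': array([ 1.12297486e+00,  3.42646388e-01,  1.52492821e+00, -3.39902357e-05,
        1.27540072e+00, -1.46015133e-01]), 'qvel': array([-0.00060701, -0.00013531, -0.00196437,  0.00016061, -0.00189422,
       -0.00057517]), 'joint_efforts': array([ 2.87062088e-03, -4.34453595e+01, -2.46487123e+01, -2.53004384e-05,
        4.74206390e-03,  1.90703236e-05]), 'position': array([0.15589153, 0.50094191, 0.23069657]), 'ee_rot': array([-3.14021997e+00, -1.69015283e-04,  2.83979612e+00]), 'wrist_force': array([-0.52900975,  0.09447364,  0.4696781 ]), 'torque': array([ 0.03186269, -0.05309214,  0.0022385 ]), 'grip_force': 0.0, 'gripper_width': 0.08533287576535382}
```

View pics/top0.png

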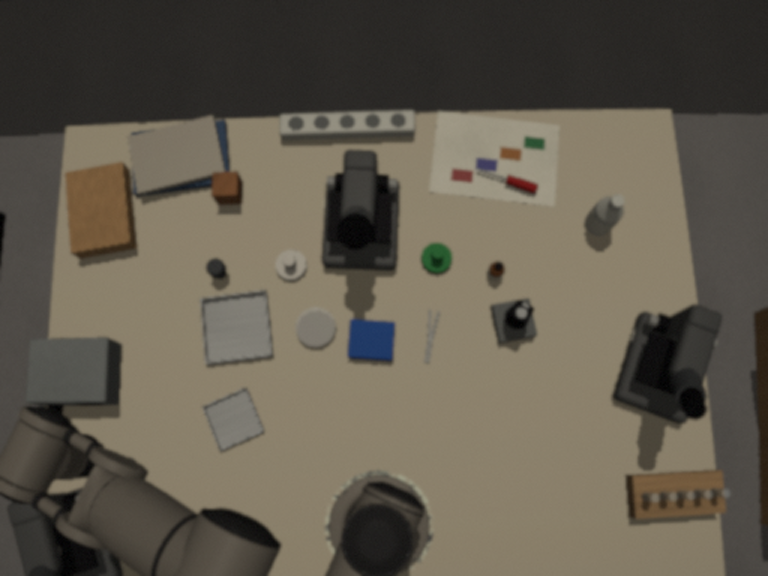

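View pics/side0.png

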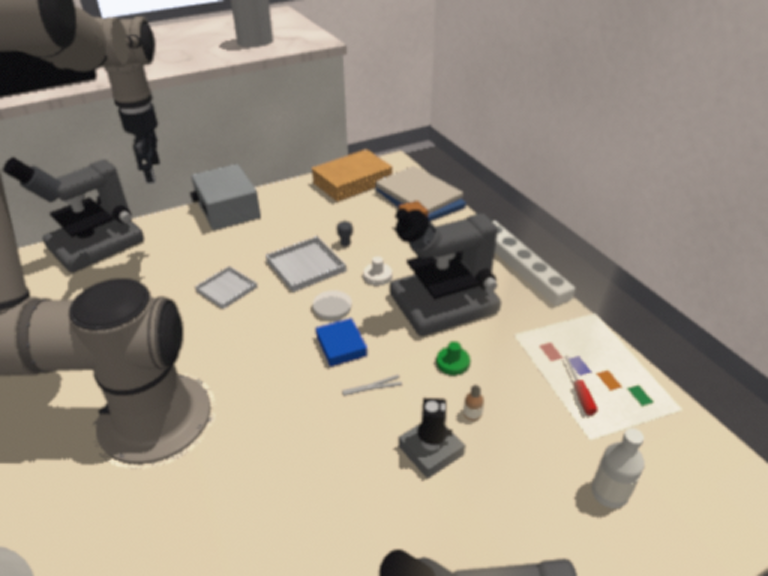

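The microscope in the middle (top view, raw pixels ≈(237,150)) has a black cap and its pillar on the far side. There are two other microscopes, at (450,250) and lower left. The trays are at (158,218), which is larger, and (156,280), which is smaller. The camera stands in its block at (343,212). The green (291,172) and white (194,177) caps are look-alikes, so I'll leave them. I'll confirm this in enlarged crops.

```bash
python3 - <<'E'
from h import *
import pickle
t=pickle.load(open("top0.pkl","rb"));s=pickle.load(open("side0.pkl","rb"))
def crop(c,x,y,w,h,S,g=1.6):
    im=c["color"][y:y+h,x:x+w,::-1]; im=np.clip(255*(im/255.)**(1/g),0,255).astype(np.uint8)
    return cv2.resize(im,S,interpolation=cv2.INTER_CUBIC)
a=crop(t,205,95,75,112.5.__int__(),(266,400)); b=crop(t,322,190,40,45,(266,300)); 
A=np.hstack([crop(t,205,95,70,75,(280,300)),crop(t,322,190,40,45,(266,300))])
B=np.hstack([crop(s,250,130,85,93,(273,300)),crop(s,260,255,60,66,(273,300))])
cv2.imwrite("pics/m1.png",np.vstack([A,B]))
# tray
g=t["color"].astype(int)
for name,uv,z in [("cap",(237,152),.29),("camtop",(346,208),.125),("stand",(343,214),.03),("tray",(158,218),.02),("smalltray",(156,280),.02),("base",(252,350),0),("scopebase",(241,165),.045)]:
    print(name,onz(t,*uv,z).round(3))
E
```

```text
cap [0.572 0.024 0.29 ]
camtop [ 0.432 -0.307  0.125]
stand [ 0.43  -0.314  0.03 ]
tray [0.437 0.302 0.02 ]
smalltray [0.233 0.307 0.02 ]
base [0.002 0.001 0.   ]
scopebase [0.605 0.02  0.045]
```

View pics/m1.png

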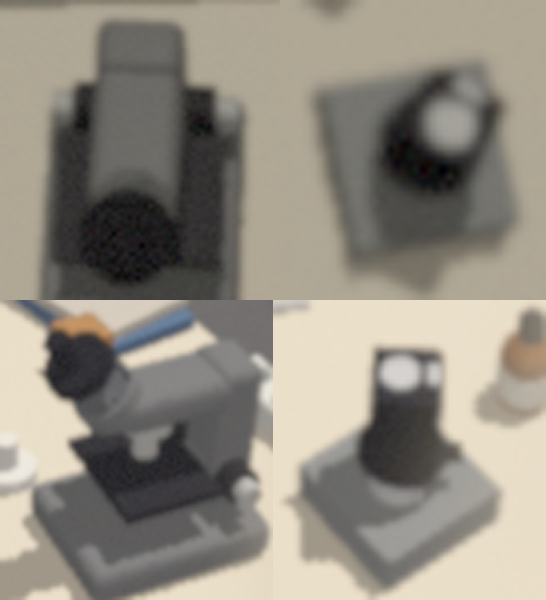

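The crops confirm it: the middle microscope wears the black cap (raw top ≈(237,153), raw side ≈(275,150)). The camera's pale rectangle and lug point to upper right in the top view, at about -y/+x. Next I'll plan the approach to the cap.

```bash
cat >> h.py <<'E'
from scipy.linalg import logm, fractional_matrix_power
def T(p,Rm): A=np.eye(4);A[:3,:3]=Rm;A[:3,3]=p;return A
def cur(o=None):
    o=o or arm.observe(); return T(o["position"],R.from_euler('xyz',o["ee_rot"]).as_matrix())
def Rtool(z,y):
    z=np.array(z,float);z/=np.linalg.norm(z); y=np.array(y,float);y-=z*(y@z);y/=np.linalg.norm(y)
    return np.column_stack([np.cross(y,z),y,z])
def plan(A,B,n=None,screw=True):
    D=np.linalg.inv(A)@B; w=R.from_matrix(D[:3,:3]).magnitude()
    n=n or int(max(np.ceil(w/np.radians(9.5)),np.ceil(np.linalg.norm(D[:3,3])/.055),1))
    L=np.real(logm(D))/n
    from scipy.linalg import expm
    E=expm(L); rv=R.from_matrix(E[:3,:3]).as_rotvec()
    v=np.r_[E[:3,3]/.2,rv/2/np.pi].round(4)
    Ee=T(v[:3]*.2,R.from_rotvec(v[3:]*2*np.pi).as_matrix()); X=A.copy(); path=[]
    for _ in range(n): X=X@Ee; path.append(X[:3,3].round(3))
    print(n,"rows of",dict(zip(["x","y","z","wx","wy","wz"],v.tolist())),"end err mm",((X-B)[:3,3]*1e3).round(1),"ang",R.from_matrix(X[:3,:3].T@B[:3,:3]).magnitude().round(4))
    print("path",[p.tolist() for p in path[::max(1,n//4)]]); return X
E
python3 - <<'E'
from h import *
w=arm.capture("wrist"); A=cur()
C=T(w["position"],rot(w)); print("cam in tool",(np.linalg.inv(A)@C).round(3).tolist(),w["fovy"],w["cx"],w["cy"],w["k1"])
u=np.array([-np.sin(.611),0,np.cos(.611)]); M=np.array([.58,.02,.245])
B=T(M+u*.20+np.array([0,0,.0]),Rtool(-u,[1,0,1])); plan(A,B)
E
```

```text
cam in tool [[0.001, -0.951, -0.31, 0.079], [1.0, 0.001, 0.001, 0.0], [-0.001, -0.31, 0.951, -0.143], [0.0, 0.0, 0.0, 1.0]] 70.19154311509227 253.83477097328486 195.8734821254968 -0.01645886913097898Traceback (most recent call last):
  File "<stdin>", line 5, in <module>
  File "h.py", line 42, in plan
    print(n,"rows of",dict(zip(["x","y","z","wx","wy","wz"],v.tolist())),"end err mm",((X-B)[:3,3]*1e3).round(1),"ang",R.from_matrix(X[:3,:3].T@B[:3,:3]).magnitude().round(4))
                                                                                                                       ^^^^^^^^^^^^^^^^^^^^^^^^^^^^^^^^^^^^^^^^^^^^^^^^^^^^
AttributeError: 'float' object has no attribute 'round'
```

```bash
sed -i 's/magnitude().round(4)/magnitude()/' h.py
python3 - <<'E'
from h import *
A=cur()
u=np.array([-np.sin(.611),0,np.cos(.611)]); M=np.array([.58,.02,.245])
B=T(M+u*.18,Rtool(-u,[1,0,1])); plan(A,B)
E
```

```text
11 rows of {'x': -0.2882, 'y': -0.0136, 'z': -0.0615, 'wx': -0.0076, 'wy': -0.0056, 'wz': 0.0178} end err mm [-0.7 -0.3  0.2] ang 0.003228492194587428
path [[0.21, 0.481, 0.243], [0.308, 0.423, 0.272], [0.388, 0.343, 0.305], [0.444, 0.245, 0.339], [0.474, 0.135, 0.369], [0.476, 0.02, 0.393]]
```

Emit:
{"api": "jog_arm", "payload": {"targets": [{"x":-0.288,"y":-0.0136,"z":-0.0615,"wx":-0.0076,"wy":-0.0056,"wz":0.0178},{"x":-0.288,"y":-0.0136,"z":-0.0615,"wx":-0.0076,"wy":-0.0056,"wz":0.0178},{"x":-0.288,"y":-0.0136,"z":-0.0615,"wx":-0.0076,"wy":-0.0056,"wz":0.0178},{"x":-0.288,"y":-0.0136,"z":-0.0615,"wx":-0.0076,"wy":-0.0056,"wz":0.0178},{"x":-0.288,"y":-0.0136,"z":-0.0615,"wx":-0.0076,"wy":-0.0056,"wz":0.0178},{"x":-0.288,"y":-0.0136,"z":-0.0615,"wx":-0.0076,"wy":-0.0056,"wz":0.0178},{"x":-0.288,"y":-0.0136,"z":-0.0615,"wx":-0.0076,"wy":-0.0056,"wz":0.0178},{"x":-0.288,"y":-0.0136,"z":-0.0615,"wx":-0.0076,"wy":-0.0056,"wz":0.0178},{"x":-0.288,"y":-0.0136,"z":-0.0615,"wx":-0.0076,"wy":-0.0056,"wz":0.0178},{"x":-0.288,"y":-0.0136,"z":-0.0615,"wx":-0.0076,"wy":-0.0056,"wz":0.0178},{"x":-0.288,"y":-0.0136,"z":-0.0615,"wx":-0.0076,"wy":-0.0056,"wz":0.0178},{"x":0}]}}

```text
invalid input
```

```bash
python3 - <<'E'
from h import *
import pickle
w=arm.capture("wrist"); pickle.dump(w,open("w1.pkl","wb"))
w["color"]=np.clip(255*(w["color"]/255.)**.55,0,255).astype(np.uint8); save(w,"w1.png",s=1.5)
o=arm.observe(); print(o["qpos"].round(3))
E
```

```text
[ 1.123  0.342  1.525 -0.     1.275 -0.146]
```

View pics/w1.png

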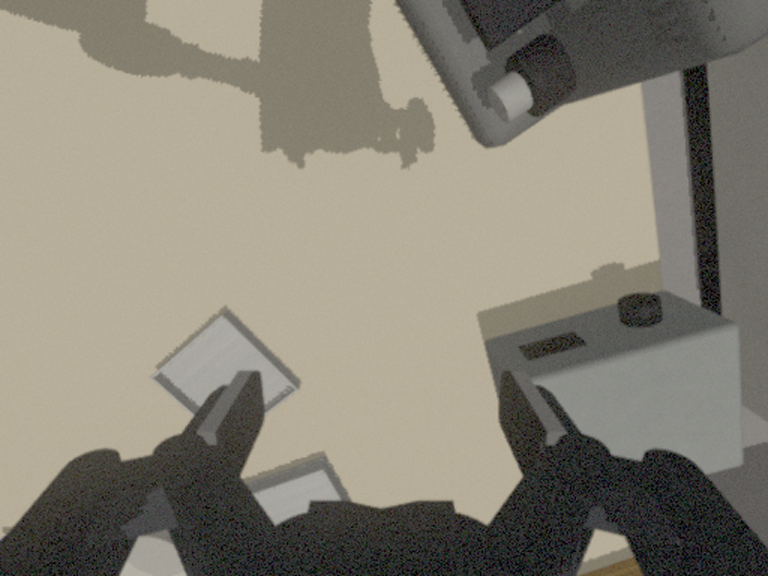

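The move was refused, probably because the last row left out keys. The picture shows only the start view, with the small tray at (225,370).

Emit:
{"api": "jog_arm", "payload": {"targets": [{"x":-0.288,"y":-0.0136,"z":-0.0615,"wx":-0.0076,"wy":-0.0056,"wz":0.0178},{"x":-0.288,"y":-0.0136,"z":-0.0615,"wx":-0.0076,"wy":-0.0056,"wz":0.0178},{"x":-0.288,"y":-0.0136,"z":-0.0615,"wx":-0.0076,"wy":-0.0056,"wz":0.0178},{"x":-0.288,"y":-0.0136,"z":-0.0615,"wx":-0.0076,"wy":-0.0056,"wz":0.0178},{"x":-0.288,"y":-0.0136,"z":-0.0615,"wx":-0.0076,"wy":-0.0056,"wz":0.0178},{"x":-0.288,"y":-0.0136,"z":-0.0615,"wx":-0.0076,"wy":-0.0056,"wz":0.0178},{"x":-0.288,"y":-0.0136,"z":-0.0615,"wx":-0.0076,"wy":-0.0056,"wz":0.0178},{"x":-0.288,"y":-0.0136,"z":-0.0615,"wx":-0.0076,"wy":-0.0056,"wz":0.0178},{"x":-0.288,"y":-0.0136,"z":-0.0615,"wx":-0.0076,"wy":-0.0056,"wz":0.0178},{"x":-0.288,"y":-0.0136,"z":-0.0615,"wx":-0.0076,"wy":-0.0056,"wz":0.0178},{"x":-0.288,"y":-0.0136,"z":-0.0615,"wx":-0.0076,"wy":-0.0056,"wz":0.0178},{"x":0,"y":0,"z":0,"wx":0,"wy":0,"wz":0}]}}

```text
clock: 1.7
position: [0.4753, 0.0161, 0.3933]
ee_rot: [2.53, -0.0, 1.559]
wrist_force: [0.7, 0.7, 0.2]
gripper_width: 0.0855
grip_force: 0.0
```

```bash
python3 - <<'E'
from h import *
import pickle
w=arm.capture("wrist"); pickle.dump(w,open("w1.pkl","wb"))
w["color"]=np.clip(255*(w["color"]/255.)**.55,0,255).astype(np.uint8); save(w,"w2.png",s=1.5)
o=arm.observe(); print(o["qpos"].round(3))
E
```

```text
[-0.196 -0.178  1.814  0.137  0.907 -0.239]
```

View pics/w2.png

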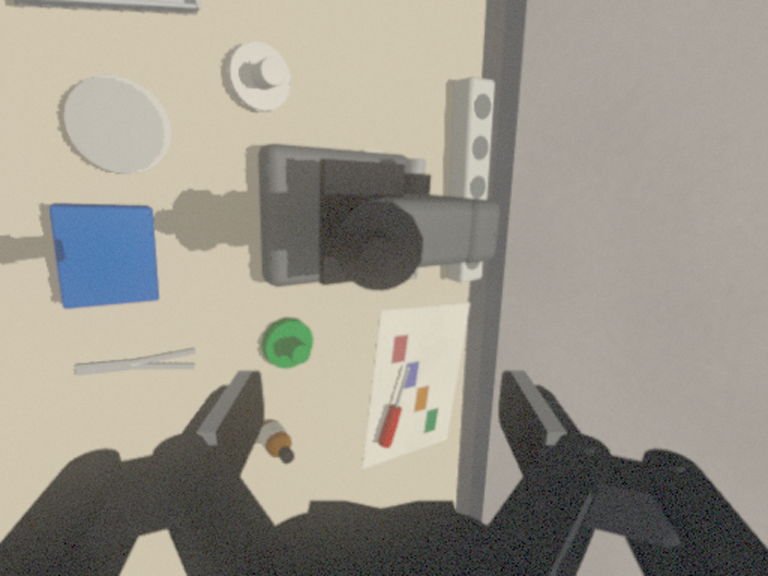

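The wrist view shows the black lid at about (378,245) in the 1.5x picture and the base edges around it. I'll fit these in both views.

```bash
python3 - <<'E'
from h import *
import pickle
w=pickle.load(open("w1.pkl","rb"));t=pickle.load(open("top0.pkl","rb"))
def lid(c,box,th):
    g=cv2.medianBlur(cv2.cvtColor(c["color"],cv2.COLOR_RGB2GRAY),3)[box[1]:box[3],box[0]:box[2]]
    m=(g<th).astype(np.uint8); k=cv2.getStructuringElement(cv2.MORPH_ELLIPSE,(5,5))
    m=cv2.morphologyEx(cv2.morphologyEx(m,cv2.MORPH_CLOSE,k),cv2.MORPH_OPEN,cv2.getStructuringElement(cv2.MORPH_ELLIPSE,(13,13)))
    cs,_=cv2.findContours(m,cv2.RETR_EXTERNAL,cv2.CHAIN_APPROX_NONE); b=max(cs,key=cv2.contourArea)
    return (np.array(cv2.minEnclosingCircle(b)[0])+box[:2],cv2.minEnclosingCircle(b)[1],cv2.fitEllipse(b),cv2.boundingRect(b))
gw=cv2.medianBlur(cv2.cvtColor(w["color"],cv2.COLOR_RGB2GRAY),3)
print("row163",gw[163,205:300:3]); print("col252",gw[120:205:3,252]); print("col265",gw[120:205:3,265])
gt=cv2.medianBlur(cv2.cvtColor(t["color"],cv2.COLOR_RGB2GRAY),3)
print("top col237",gt[130:180:2,237]);print("row153",gt[153,215:262:2])
for th in(6,9,12,16,20): print(th,lid(w,(210,120,300,205),th)[:3],lid(t,(218,135,258,172),th)[:3])
P=[onz(w,u/1.5,v/1.5,.045) for u,v in [(275,146),(370,150),(262,160),(262,270)]]
print(np.round(P,3))
E
```

```text
row163 [42 41 40 20 20 19 19 22 18 20 21 20 22 25 25 27 28 26 27 27 25 25 29 26
 26 29 74 75 74 74 75 75]
col252 [ 34  31  31  26  27  25  23  26  25  23  24  19  20  24  28  26  29  27
  30  28  28  31  33  34  43 159 161 160 161]
col265 [ 34  32  29  28  43  58  30  24  26  25  23  27  25  25  25  25  28  28
  31  29  31  32  33  45 157 161 161 161 161]
top col237 [64 64 64 61 49 42 24 12  9  8  8  7  8  8  9  9  7  6 19 27 30 30 29 26
 31]
row153 [98 43 21 18 17 11  8  8  8  7  8  7  7  6  7  8  7 11 17 20 19 19 23 45]Traceback (most recent call last):
  File "<stdin>", line 14, in <module>
  File "<stdin>", line 8, in lid
ValueError: max() iterable argument is empty
```

```bash
python3 - <<'E'
from h import *
import pickle
from scipy.optimize import least_squares
w=pickle.load(open("w1.pkl","rb"));t=pickle.load(open("top0.pkl","rb"))
gw=cv2.GaussianBlur(cv2.cvtColor(w["color"],cv2.COLOR_RGB2GRAY),(3,3),0).astype(float)
c0=np.array([252.,163.5]); pts=[]
rr=np.arange(22,38,.5)
for a in np.radians(np.arange(-75,100,5)):
    xy=c0+rr[:,None]*[np.cos(a),np.sin(a)]
    pr=cv2.remap(gw.astype(np.float32),xy[:,0].astype(np.float32)[None],xy[:,1].astype(np.float32)[None],1)[0]
    d=pr[4:]-pr[:-4]; i=d.argmax()
    if d[i]>15: pts.append(xy[i+2])
pts=np.array(pts)
f=least_squares(lambda p:np.hypot(*(pts-p[:2]).T)-p[2],[252,163,30],loss='soft_l1')
print("wrist circle",f.x.round(2),len(pts),np.abs(f.fun).max().round(2))
gt=cv2.cvtColor(t["color"],cv2.COLOR_RGB2GRAY)
m=(cv2.GaussianBlur(gt,(3,3),0)[135:172,218:258]<14).astype(np.uint8)
m=cv2.morphologyEx(m,cv2.MORPH_OPEN,cv2.getStructuringElement(cv2.MORPH_ELLIPSE,(9,9)))
b=max(cv2.findContours(m,0,1)[0],key=cv2.contourArea); e=cv2.fitEllipse(b); ct=np.array(e[0])+[218,135]; print("top",ct,e[1:],cv2.boundingRect(b))
print("dist by size",.035*K(w)/f.x[2]); p,r=ray(w,*f.x[:2]); print("by size",(p+r*.035*K(w)/f.x[2]))
print("on z=.249 wrist",onz(w,*f.x[:2],.249),"top",onz(t,*ct,.249)); print("tri",tri([(w,*f.x[:2]),(t,*ct)]))
for (u,v) in [(275,146),(370,150),(262,160),(262,270)]: print((u,v),onz(w,u/1.5,v/1.5,.045).round(3))
E
```

```text
wrist circle [252.15 163.76  29.43] 34 3.33
top [236.74943924 154.33715057] ((20.383804321289062, 24.314470291137695), 94.64414978027344) (7, 9, 25, 22)
dist by size 0.3249908462938638
by size [0.57525546 0.03125447 0.2487723 ]
on z=.249 wrist [0.57509839 0.03131135 0.249     ] top [0.5781453  0.02626177 0.249     ]
tri (array([0.58268256, 0.0275199 , 0.23687067]), [np.float64(0.0010549612826166069), np.float64(0.001054961282616586)])
(275, 146) [0.577 0.111 0.045]
(370, 150) [0.705 0.107 0.045]
(262, 160) [0.561 0.096 0.045]
(262, 270) [ 0.548 -0.028  0.045]
```

```bash
python3 - <<'E'
from h import *
import pickle
t=pickle.load(open("top0.pkl","rb"));w=pickle.load(open("w1.pkl","rb"))
g=cv2.cvtColor(t["color"],cv2.COLOR_RGB2GRAY).astype(float)
L=[];Rr=[]
def cross(x,a,lo):  # subpixel first below level
    for i in range(len(a)-1):
        if a[i]>lo>=a[i+1]: return x[i]+(a[i]-lo)/(a[i]-a[i+1])*(x[i+1]-x[i])
for v in range(134,172):
    x=np.arange(205,235); l=cross(x,g[v,x],75); x=np.arange(275,245,-1); r=cross(x,g[v,x],75)
    L.append(onz(t,l,v,.03)); Rr.append(onz(t,r,v,.03))
L=np.array(L);Rr=np.array(Rr)
for S in(L,Rr):
    k=np.polyfit(S[:,0],S[:,1],1); print("yaw",np.degrees(np.arctan(k[0])),"res",np.std(S[:,1]-np.polyval(k,S[:,0])),"y at .58",np.polyval(k,.58))
# front edge in top
F=[]
for u in range(222,262):
    y=np.arange(190,165,-1); 
    v=cross(y,g[y,u],75)
    if v: F.append(onz(t,u,v,.03))
F=np.array(F); k=np.polyfit(F[5:-5,1],F[5:-5,0],1); print("front yaw",np.degrees(-np.arctan(k[0])),F.mean(0))
# wrist: left base side & front edge
h=cv2.cvtColor(w["color"],cv2.COLOR_RGB2GRAY).astype(float)
S=[]
for u in range(185,235):
    y=np.arange(85,110); v=cross(y,h[y,u],90)
    if v:S.append(onz(w,u,v,.03))
S=np.array(S);k=np.polyfit(S[:,0],S[:,1],1);print("wrist side",np.degrees(np.arctan(k[0])),np.std(S[:,1]-np.polyval(k,S[:,0])))
E
```

```text
yaw -4.138905243379456 res 0.00026232764382294203 y at .58 0.1110063139547009
yaw -3.9947058517583978 res 0.0005188281058983513 y at .58 -0.05583254222940511
front yaw -2.3019267613673744 [0.54761024 0.01721549 0.03      ]
wrist side -3.9391029560912707 0.0001568179911939562
```

```bash
cat >> h.py <<'E'
YAW=np.radians(-4.0); ex=np.array([np.cos(YAW),np.sin(YAW),0]); ey=np.array([-np.sin(YAW),np.cos(YAW),0])
u=-np.sin(np.radians(35))*ex+np.cos(np.radians(35))*np.array([0,0,1]); M=np.array([.580,.028,.245])
E
python3 - <<'E'
from h import *
A=cur()
Rt=Rtool(-u,ex)
X=plan(A,T(M+u*.09,Rt)); X=plan(X,T(M+u*.011,Rt)); 
E
```

```text
2 rows of {'x': 0.0367, 'y': 0.0017, 'z': 0.2276, 'wx': -0.0, 'wy': -0.0029, 'wz': 0.004} end err mm [ 0.  0. -0.] ang 0.00038594396234983
path [[0.502, 0.025, 0.356], [0.529, 0.032, 0.319]]
2 rows of {'x': -0.0, 'y': 0.0, 'z': 0.1975, 'wx': -0.0, 'wy': 0.0, 'wz': 0.0} end err mm [-0.  0. -0.] ang 0.00038594396234983
path [[0.551, 0.03, 0.286], [0.574, 0.028, 0.254]]
```

Emit:
{"api": "jog_arm", "payload": {"targets": [{"x":0.037,"y":0.002,"z":0.228,"wx":0,"wy":-0.003,"wz":0.004},{"x":0.037,"y":0.002,"z":0.228,"wx":0,"wy":-0.003,"wz":0.004},{"x":0,"y":0,"z":0,"wx":0,"wy":0,"wz":0},{"x":0,"y":0,"z":0.1,"wx":0,"wy":0,"wz":0},{"x":0,"y":0,"z":0.1,"wx":0,"wy":0,"wz":0},{"x":0,"y":0,"z":0.1,"wx":0,"wy":0,"wz":0},{"x":0,"y":0,"z":0.09,"wx":0,"wy":0,"wz":0},{"x":0,"y":0,"z":0,"wx":0,"wy":0,"wz":0}]}}

```text
clock: 2.75
position: [0.5735, 0.032, 0.2543]
ee_rot: [2.533, 0.001, 1.507]
wrist_force: [-0.4, 0.3, -0.6]
gripper_width: 0.0852
grip_force: 0.0
```

Emit:
{"api": "jog_arm", "payload": {"targets": [{"x":0,"y":0,"z":0,"wx":0,"wy":0,"wz":0},{"x":0,"y":0,"z":0,"wx":0,"wy":0,"wz":0},{"x":0,"y":0,"z":0,"wx":0,"wy":0,"wz":0},{"x":0,"y":0,"z":0,"wx":0,"wy":0,"wz":0},{"x":0,"y":0,"z":0,"wx":0,"wy":0,"wz":0}], "gripper": -1, "force": 30}}

```text
clock: 3.38
position: [0.5734, 0.031, 0.2552]
ee_rot: [2.531, 0.001, 1.505]
wrist_force: [-6.4, 0.6, 6.7]
gripper_width: 0.0274
grip_force: 29.1
```

Emit:
{"api": "jog_arm", "payload": {"targets": [{"x":0,"y":0,"z":-0.05,"wx":0,"wy":0,"wz":0},{"x":0,"y":0,"z":-0.1,"wx":0,"wy":0,"wz":0},{"x":0,"y":0,"z":-0.15,"wx":0,"wy":0,"wz":0},{"x":0,"y":0,"z":-0.15,"wx":0,"wy":0,"wz":0},{"x":0,"y":0,"z":-0.15,"wx":0,"wy":0,"wz":0},{"x":0,"y":0,"z":0,"wx":0,"wy":0,"wz":0}]}}

```text
clock: 4.12
position: [0.5049, 0.0356, 0.3555]
ee_rot: [2.526, 0.001, 1.505]
wrist_force: [-0.0, 0.4, -0.7]
gripper_width: 0.027
grip_force: 29.6
```

```bash
python3 - <<'E'
from h import *
import pickle
t=arm.capture("top"); pickle.dump(t,open("top1.pkl","wb"));w=arm.capture("wrist"); pickle.dump(w,open("w3.pkl","wb"))
def br(im,g=.5): return np.clip(255*(im[:,:,::-1]/255.)**g,0,255).astype(np.uint8)
a=cv2.resize(br(w["color"]),(512,384)); q=proj(t,M); print("M in top",q,"w",proj(w,M))
x,y=q.astype(int); b=cv2.resize(br(t["color"][y-35:y+35,x-23:x+23]),(252,384),interpolation=cv2.INTER_CUBIC)
cv2.imwrite("pics/p5.png",np.hstack([a,b]))
# tray in first top view
t0=pickle.load(open("top0.pkl","rb")); g=cv2.cvtColor(t0["color"],cv2.COLOR_RGB2HSV)
s=cv2.GaussianBlur(g,(3,3),0)[185:255,125:190,1]; m=(s<50).astype(np.uint8)
b=max(cv2.findContours(m,0,1)[0],key=cv2.contourArea); r=cv2.minAreaRect(b); print(r, onz(t0,r[0][0]+125,r[0][1]+185,.022))
c=cv2.boxPoints(r)+[125,185]; P=np.array([onz(t0,*k,.022) for k in c]); print(P.round(3),np.linalg.norm(P[1]-P[0]),np.linalg.norm(P[2]-P[1]))
print(arm.observe()["position"],arm.observe()["gripper_width"])
E
```

```text
M in top [236.20326145 154.16286203] w [252.49467682 189.29701788]
((31.861539840698242, 32.89230728149414), (46.38898849487305, 47.38126754760742), 82.87498474121094) [0.43754365 0.30556906 0.022     ]
[[0.509 0.397 0.022]
 [0.524 0.237 0.022]
 [0.368 0.217 0.022]
 [0.352 0.373 0.022]] 0.16051932150719458 0.15772859633420688
[0.50482081 0.03549911 0.35257058] 0.026792592357247482
```

View pics/p5.png

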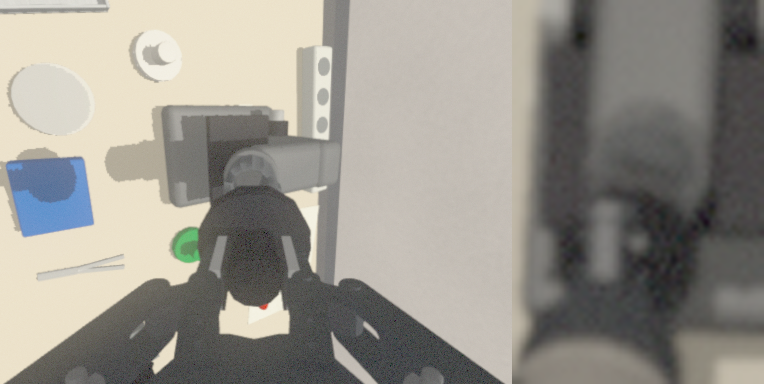

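The cap is in the hand and the tube is bare. The tray measures about 150 mm square, centred at (0.438,0.306). I'll lay the cap down there upright.

```bash
python3 - <<'E'
from h import *
A=cur(); Rt=Rtool([0,0,-1],[1,.3,0])
X=plan(A,T([.438,.306,.13],Rt),9); X=plan(X,T([.438,.306,.031],Rt),4)
E
```

```text
9 rows of {'x': 0.1584, 'y': -0.063, 'z': 0.1078, 'wx': 0.0107, 'wy': 0.002, 'wz': -0.0061} end err mm [-0.2  0.2  0.3] ang 0.0031086211488303593
path [[0.509, 0.067, 0.328], [0.508, 0.129, 0.277], [0.496, 0.191, 0.226], [0.472, 0.25, 0.176], [0.438, 0.306, 0.13]]
4 rows of {'x': -0.0006, 'y': 0.0003, 'z': 0.1241, 'wx': -0.0, 'wy': -0.0001, 'wz': 0.0} end err mm [-0. -0.  0.] ang 0.0010422076832102155
path [[0.438, 0.306, 0.105], [0.438, 0.306, 0.081], [0.438, 0.306, 0.056], [0.438, 0.306, 0.031]]
```

Emit:
{"api": "jog_arm", "payload": {"targets": [{"x":0.158,"y":-0.063,"z":0.108,"wx":0.0107,"wy":0.002,"wz":-0.006},{"x":0.158,"y":-0.063,"z":0.108,"wx":0.0107,"wy":0.002,"wz":-0.006},{"x":0.158,"y":-0.063,"z":0.108,"wx":0.0107,"wy":0.002,"wz":-0.006},{"x":0.158,"y":-0.063,"z":0.108,"wx":0.0107,"wy":0.002,"wz":-0.006},{"x":0.158,"y":-0.063,"z":0.108,"wx":0.0107,"wy":0.002,"wz":-0.006},{"x":0.158,"y":-0.063,"z":0.108,"wx":0.0107,"wy":0.002,"wz":-0.006},{"x":0.158,"y":-0.063,"z":0.108,"wx":0.0107,"wy":0.002,"wz":-0.006},{"x":0.158,"y":-0.063,"z":0.108,"wx":0.0107,"wy":0.002,"wz":-0.006},{"x":0.158,"y":-0.063,"z":0.108,"wx":0.0107,"wy":0.002,"wz":-0.006},{"x":0,"y":0,"z":0.12,"wx":0,"wy":0,"wz":0},{"x":0,"y":0,"z":0.12,"wx":0,"wy":0,"wz":0},{"x":0,"y":0,"z":0.1,"wx":0,"wy":0,"wz":0},{"x":0,"y":0,"z":0.08,"wx":0,"wy":0,"wz":0},{"x":0,"y":0,"z":0.06,"wx":0,"wy":0,"wz":0},{"x":0,"y":0,"z":0.0,"wx":0,"wy":0,"wz":0}]}}

```text
clock: 6.1
position: [0.438, 0.3061, 0.0335]
ee_rot: [-3.139, -0.004, 1.857]
wrist_force: [0.1, -0.6, 0.1]
gripper_width: 0.027
grip_force: 29.6
```

Emit:
{"api": "jog_arm", "payload": {"targets": [{"x":0,"y":0,"z":0.013,"wx":0,"wy":0,"wz":0},{"x":0,"y":0,"z":0,"wx":0,"wy":0,"wz":0}]}}

```text
clock: 6.35
position: [0.4388, 0.3066, 0.0324]
ee_rot: [3.141, -0.005, 1.857]
wrist_force: [-0.5, -0.1, -1.0]
gripper_width: 0.0271
grip_force: 29.6
```

Emit:
{"api": "jog_arm", "payload": {"targets": [{"x":0,"y":0,"z":0,"wx":0,"wy":0,"wz":0},{"x":0,"y":0,"z":0,"wx":0,"wy":0,"wz":0},{"x":0,"y":0,"z":0,"wx":0,"wy":0,"wz":0},{"x":0,"y":0,"z":0,"wx":0,"wy":0,"wz":0},{"x":0,"y":0,"z":-0.2,"wx":0,"wy":0,"wz":0},{"x":0,"y":0,"z":-0.3,"wx":0,"wy":0,"wz":0},{"x":0,"y":0,"z":-0.3,"wx":0,"wy":0,"wz":0},{"x":0,"y":0,"z":-0.3,"wx":0,"wy":0,"wz":0}], "gripper": 1}}

```text
clock: 7.35
position: [0.4386, 0.3053, 0.254]
ee_rot: [-3.141, -0.005, 1.857]
wrist_force: [0.7, 1.0, -0.5]
gripper_width: 0.0852
grip_force: 0.0
```

```bash
python3 - <<'E'
from h import *
A=cur()
# viewpoint of the tube: same as M+u*.17, but camera side offset; keep tilt
Rt=Rtool(-u,ex)
X=plan(A,T(M+u*.22-.09*ey,Rt))
for n in(.0,): 
    C=X@np.array([[0.001,-0.951,-0.31,0.079],[1,0.001,.001,0],[-.001,-.31,.951,-.143],[0,0,0,1]])
    w={"position":C[:3,3],"attitude":C[:3,:3],"fovy":70.19,"cx":254,"cy":196,"k1":-.016,"color":np.zeros((384,512,3))}
    print(proj(w,M),proj(w,M-u*.03), np.linalg.norm(C[:3,3]-M))
E
```

```text
8 rows of {'x': -0.2275, 'y': 0.0046, 'z': -0.1077, 'wx': -0.012, 'wy': -0.0023, 'wz': 0.0068} end err mm [0.3 0.1 0.5] ang 0.0036626984367848026
path [[0.452, 0.262, 0.275], [0.469, 0.173, 0.319], [0.472, 0.083, 0.364], [0.459, -0.008, 0.406]]
[253.77449716  97.63289322] [253.80627631  98.31116182] 0.363189442684377
```

```bash
python3 - <<'E'
from h import *
A=cur(); X=plan(A,T(M+u*.13-.09*ey,Rtool(-u,ex)))
E
```

```text
7 rows of {'x': -0.2656, 'y': 0.0256, 'z': -0.0621, 'wx': -0.0138, 'wy': -0.0026, 'wz': 0.0078} end err mm [-0.   0.1  0.2] ang 0.0020448511866391836
path [[0.458, 0.256, 0.266], [0.475, 0.205, 0.28], [0.487, 0.154, 0.294], [0.496, 0.102, 0.308], [0.501, 0.049, 0.323], [0.502, -0.004, 0.338], [0.499, -0.057, 0.352]]
```

Emit:
{"api": "jog_arm", "payload": {"targets": [{"x":-0.266,"y":0.026,"z":-0.062,"wx":-0.0138,"wy":-0.0026,"wz":0.0078},{"x":-0.266,"y":0.026,"z":-0.062,"wx":-0.0138,"wy":-0.0026,"wz":0.0078},{"x":-0.266,"y":0.026,"z":-0.062,"wx":-0.0138,"wy":-0.0026,"wz":0.0078},{"x":-0.266,"y":0.026,"z":-0.062,"wx":-0.0138,"wy":-0.0026,"wz":0.0078},{"x":-0.266,"y":0.026,"z":-0.062,"wx":-0.0138,"wy":-0.0026,"wz":0.0078},{"x":-0.266,"y":0.026,"z":-0.062,"wx":-0.0138,"wy":-0.0026,"wz":0.0078},{"x":-0.266,"y":0.026,"z":-0.062,"wx":-0.0138,"wy":-0.0026,"wz":0.0078},{"x":0,"y":0,"z":0,"wx":0,"wy":0,"wz":0},{"x":0,"y":0,"z":0,"wx":0,"wy":0,"wz":0}]}}

```text
clock: 8.48
position: [0.5, -0.0568, 0.3496]
ee_rot: [2.53, 0.001, 1.501]
wrist_force: [0.3, 0.3, 0.4]
gripper_width: 0.0854
grip_force: 0.0
```

```bash
python3 - <<'E'
from h import *
import pickle
w=arm.capture("wrist"); pickle.dump(w,open("w4.pkl","wb"));s=arm.capture("side"); pickle.dump(s,open("side1.pkl","wb"))
q=proj(w,M);print(q,proj(s,M)); x,y=q.astype(int)
def br(im,g=.6): return np.clip(255*(im[:,:,::-1]/255.)**g,0,255).astype(np.uint8)
x0,y0=x-60,max(y-60,0); print(x0,y0)
a=cv2.resize(br(w["color"][y0:y0+120,x0:x0+120]),None,fx=4,fy=4,interpolation=cv2.INTER_CUBIC)
p=proj(s,[.438,.306,.02]).astype(int); sc=cv2.resize(br(s["color"][p[1]-30:p[1]+30,p[0]-38:p[0]+38]),(304,240),interpolation=cv2.INTER_CUBIC)
m=proj(s,M).astype(int); sb=cv2.resize(br(s["color"][m[1]-30:m[1]+30,m[0]-38:m[0]+38]),(304,240),interpolation=cv2.INTER_CUBIC)
cv2.imwrite("pics/p6.png",np.hstack([a,np.vstack([sc,sb])]))
E
```

```text
[253.67263846  95.57875011] [273.44281332 149.73510905]
193 35
```

View pics/p6.png

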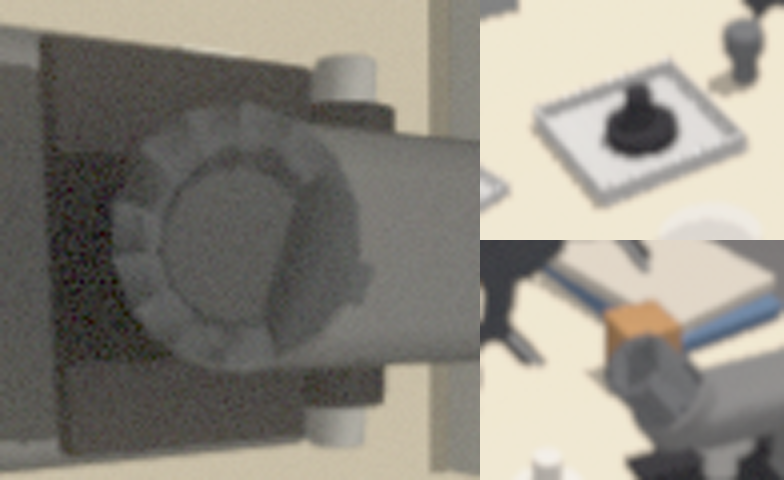

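The cap stands upright in the tray. In the wrist crop the rim is centred at crop (236,235). The flat's chord runs from about (300,185) to (270,325), and the key bar bump is at (362,285). Next is the key angle.

```bash
python3 - <<'E'
from h import *
import pickle
w=pickle.load(open("w4.pkl","rb"))
a=np.cross(ey,u); print("a",a)
def onp(c,px,py,d):
    x,y=193+px/4,35+py/4; p,r=ray(c,x,y); P0=Mc-u*d; P=p+r*((P0-p)@u)/(r@u); q=P-P0; return np.array([q@a,q@ey])*1e3
Mc=M.copy(); c=onp(w,236,235,0); Mc=M+a*c[0]/1e3+ey*c[1]/1e3; print("M wrist",Mc)
for d in(.0,.02,.033): 
  for p in [(372,275),(365,285),(355,303)]: q=onp(w,*p,d); print("key d",d,p,q.round(1),np.hypot(*q).round(1),"deg",np.degrees(np.arctan2(q[1],q[0])).round(1))
for d in(0,.002,.048):
  A,B=onp(w,302,185,d),onp(w,271,325,d); n=np.array([-(B-A)[1],(B-A)[0]]); n/=np.linalg.norm(n); n*=np.sign(n[0]); print("chord d",d,A.round(1),B.round(1),"normal deg",np.degrees(np.arctan2(n[1],n[0])).round(1),"off",(n@A).round(1),"rad",np.hypot(*A),np.hypot(*B))
  print("circle pts",[np.hypot(*onp(w,*p,d)).round(1) for p in [(160,240),(232,322),(232,165)]])
E
```

```text
a [ 0.81715663 -0.05714116  0.57357644]
M wrist [0.57883814 0.02969314 0.24410574]
key d 0.0 (372, 275) [32.  -8.8] 33.2 deg -15.4
key d 0.0 (365, 285) [ 30.4 -11.1] 32.4 deg -20.0
key d 0.0 (355, 303) [ 28.2 -15.2] 32.0 deg -28.3
key d 0.02 (372, 275) [34.3 -8.6] 35.3 deg -14.1
key d 0.02 (365, 285) [ 32.6 -11. ] 34.4 deg -18.7
key d 0.02 (355, 303) [ 30.2 -15.4] 33.9 deg -27.0
key d 0.033 (372, 275) [35.7 -8.5] 36.7 deg -13.3
key d 0.033 (365, 285) [ 34. -11.] 35.7 deg -17.9
key d 0.033 (355, 303) [ 31.5 -15.6] 35.1 deg -26.3
chord d 0 [15.2 10.8] [  8.3 -20.2] normal deg -12.5 off 12.5 rad 18.678568457849256 21.848573529582612
circle pts [np.float64(17.8), np.float64(19.5), np.float64(15.1)]
chord d 0.002 [15.3 11. ] [  8.4 -20.3] normal deg -12.5 off 12.6 rad 18.858599826690885 21.92439956854267
circle pts [np.float64(17.9), np.float64(19.6), np.float64(15.3)]
chord d 0.048 [17.6 14.9] [  9.5 -21.7] normal deg -12.5 off 14.0 rad 23.071260124004297 23.674691544248336
circle pts [np.float64(21.2), np.float64(20.9), np.float64(19.9)]
```

```bash
python3 - <<'E'
from h import *
import pickle
w=pickle.load(open("w4.pkl","rb")); a=np.cross(ey,u)
g=cv2.GaussianBlur(cv2.cvtColor(w["color"],cv2.COLOR_RGB2GRAY),(0,0),1).astype(float)
Mc=np.array([0.5788,.0297,.2441])
pts=[]
for v in range(82,117):
    x=np.arange(255,274); d=g[v,x+2]-g[v,x-2]; i=d[:].argmin(); pts.append((v,x[i],d[i]))
print([(int(v),int(x),round(float(d))) for v,x,d in pts])
P=np.array([(v,x) for v,x,d in pts if d<-5]); 
k=np.polyfit(P[:,0],P[:,1],1)
for _ in range(5):
    r=P[:,1]-np.polyval(k,P[:,0]); P2=P[abs(r)<1.5]; k=np.polyfit(P2[:,0],P2[:,1],1)
print(k,len(P2))
def onp(x,y,d=0):
    p,r=ray(w,x,y); P0=Mc-u*d; X=p+r*((P0-p)@u)/(r@u); q=X-P0; return np.array([q@a,q@ey])*1e3
A,B=[onp(np.polyval(k,v),v) for v in(84,113)]; n=np.array([-(B-A)[1],(B-A)[0]]);n/=np.linalg.norm(n);n*=np.sign(n[0]); print(A,B,np.degrees(np.arctan2(n[1],n[0])),n@A)
im=np.clip(255*(w["color"][70:125,222:296,::-1]/255.-.1)*3.2,0,255).astype(np.uint8)
cv2.imwrite("pics/p7.png",cv2.resize(im,None,fx=10,fy=10,interpolation=cv2.INTER_CUBIC))
E
```

```text
[(82, 264, -9), (83, 264, -9), (84, 266, -12), (85, 266, -13), (86, 266, -12), (87, 265, -13), (88, 265, -13), (89, 265, -13), (90, 265, -14), (91, 264, -14), (92, 264, -15), (93, 264, -14), (94, 263, -13), (95, 263, -13), (96, 262, -12), (97, 262, -13), (98, 262, -13), (99, 262, -14), (100, 262, -13), (101, 261, -12), (102, 261, -12), (103, 261, -13), (104, 260, -13), (105, 260, -13), (106, 260, -14), (107, 259, -13), (108, 259, -13), (109, 259, -12), (110, 258, -11), (111, 258, -12), (112, 258, -13), (113, 258, -11), (114, 258, -10), (115, 258, -9), (116, 259, -11)]
[-2.89589443e-01  2.90501650e+02] 32
[13.13412404  8.47667235] [  5.49750463 -17.23359072] -16.542794181190526 10.176892811119835
```

View pics/p7.png

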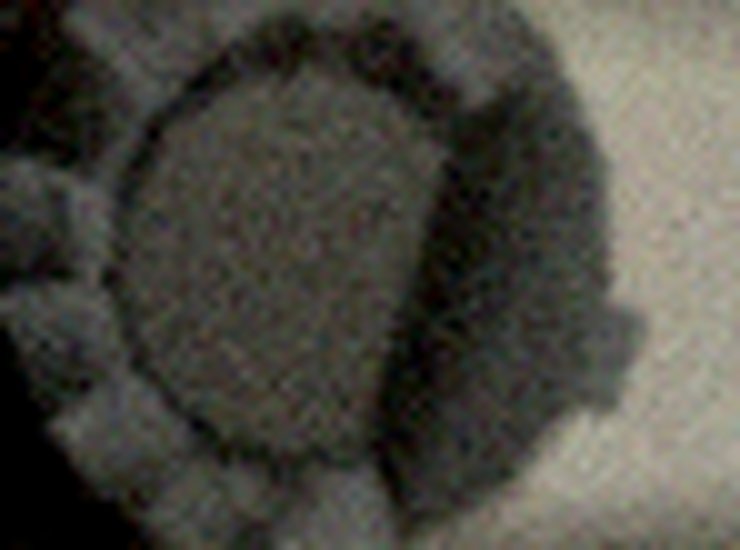

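The contrast crop agrees: floor chord normal ≈ -16.5°, key bump at (620,355) ≈ -18.5°. I'll take -17.5° from uphill. Next, the camera in its stand.

```bash
cat >> h.py <<'E'
av=np.cross(ey,u); M=M-.0005*av+.001*ey
PHI=np.radians(-17.5); kv=np.cos(PHI)*av+np.sin(PHI)*ey
E
python3 - <<'E'
from h import *
A=cur(); y=np.radians(-26); X=plan(A,T([.432,-.309,.235],Rtool([0,0,-1],[np.cos(y),np.sin(y),0])))
E
```

```text
6 rows of {'x': -0.2236, 'y': -0.0398, 'z': 0.0839, 'wx': 0.016, 'wy': -0.0031, 'wz': 0.0099} end err mm [ 0.1 -0.1  0. ] ang 0.0015743902543544
path [[0.501, -0.1, 0.331], [0.496, -0.145, 0.312], [0.487, -0.188, 0.292], [0.473, -0.23, 0.272], [0.455, -0.27, 0.253], [0.432, -0.309, 0.235]]
```

Emit:
{"api": "jog_arm", "payload": {"targets": [{"x":-0.224,"y":-0.04,"z":0.084,"wx":0.016,"wy":-0.003,"wz":0.01},{"x":-0.224,"y":-0.04,"z":0.084,"wx":0.016,"wy":-0.003,"wz":0.01},{"x":-0.224,"y":-0.04,"z":0.084,"wx":0.016,"wy":-0.003,"wz":0.01},{"x":-0.224,"y":-0.04,"z":0.084,"wx":0.016,"wy":-0.003,"wz":0.01},{"x":-0.224,"y":-0.04,"z":0.084,"wx":0.016,"wy":-0.003,"wz":0.01},{"x":-0.224,"y":-0.04,"z":0.084,"wx":0.016,"wy":-0.003,"wz":0.01},{"x":0,"y":0,"z":0,"wx":0,"wy":0,"wz":0},{"x":0,"y":0,"z":0,"wx":0,"wy":0,"wz":0}]}}

```text
clock: 9.57
position: [0.4322, -0.309, 0.2342]
ee_rot: [3.141, -0.006, 1.116]
wrist_force: [-0.1, 0.8, 0.3]
gripper_width: 0.0854
grip_force: 0.0
```

```bash
python3 - <<'E'
from h import *
import pickle
w=arm.capture("wrist"); pickle.dump(w,open("w5.pkl","wb"))
q=proj(w,[.432,-.309,.125]);print(q); x0,y0=int(q[0])-66,int(q[1])-60; print(x0,y0)
im=w["color"][y0:y0+120,x0:x0+133,::-1]
cv2.imwrite("pics/p8.png",cv2.resize(np.clip(255*(im/255.)**.5,0,255).astype(np.uint8),None,fx=5,fy=5,interpolation=cv2.INTER_CUBIC))
E
```

```text
[253.60129127 194.30011365]
187 134
```

View pics/p8.png

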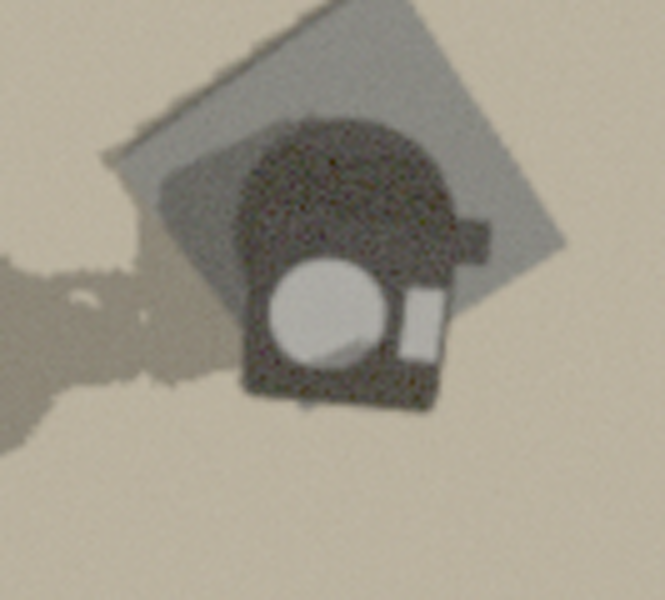

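The housing top shows at about crop (346,306), the bottom edge runs (243,392)–(435,408), the disc is at (327,312), the rectangle at (423,325) and the lug at (473,240). That puts +x to the right.

```bash
python3 - <<'E'
from h import *
import pickle
w=pickle.load(open("w5.pkl","rb"))
f=lambda x,y,z=.125: onz(w,187+x/5,134+y/5,z)
g=cv2.cvtColor(w["color"],cv2.COLOR_RGB2GRAY)
m=(cv2.GaussianBlur(g,(3,3),0)>90).astype(np.uint8)
m2=np.zeros_like(m); m2[180:212,235:280]=m[180:212,235:280]
for c in cv2.findContours(m2,0,1)[0]:
    if cv2.contourArea(c)>20: r=cv2.minAreaRect(c); print(r, onz(w,*r[0],.125).round(4))
L,Rr=f(243,392),f(435,408); e=Rr-L; print("bottom edge",L.round(4),Rr.round(4),np.linalg.norm(e),"yaw",np.degrees(np.arctan2(e[1],e[0])))
D,Q=f(327,312),f(423,325); print("disc",D.round(4),"rect",Q.round(4),"yaw",np.degrees(np.arctan2(*(Q-D)[1::-1])))
# rect sides
A,B=f(447,290),f(437,362); print("rect long side yaw",np.degrees(np.arctan2(*(A-B)[1::-1]))-90)
ce=e/np.linalg.norm(e); n=np.array([-ce[1],ce[0],0]); print("centre from edge",((L+Rr)/2+n*.02).round(4),"left/right edge",f(247,300).round(4),f(449,300).round(4))
lug=f(473,240,.057); print("lug",lug.round(4))
E
```

```text
((277.0, 203.5), (15.0, 4.0), 90.0) [ 0.4485 -0.3276  0.125 ]
((271.0, 198.5), (11.0, 6.0), 90.0) [ 0.4454 -0.3203  0.125 ]
((252.0, 196.0), (18.0, 20.0), 90.0) [ 0.4298 -0.3099  0.125 ]
bottom edge [ 0.4077 -0.3181  0.125 ] [ 0.4405 -0.3379  0.125 ] 0.038295903082466366 yaw -31.098862886875292
disc [ 0.43   -0.3104  0.125 ] rect [ 0.4457 -0.321   0.125 ] yaw -34.087558247385765
rect long side yaw -32.14412315012685
centre from edge [ 0.4344 -0.3108  0.125 ] left/right edge [ 0.4171 -0.3014  0.125 ] [ 0.4524 -0.3186  0.125 ]
lug [ 0.4601 -0.3289  0.057 ]
```

```bash
python3 - <<'E'
from h import *
A=cur(); y=np.radians(-32); Rt=Rtool([0,0,-1],[np.cos(y),np.sin(y),0])
X=plan(A,T([.434,-.3115,.15],Rt)); X=plan(X,T([.434,-.3115,.082],Rt))
E
```

```text
2 rows of {'x': -0.0045, 'y': 0.007, 'z': 0.212, 'wx': 0.0001, 'wy': -0.0004, 'wz': 0.0083} end err mm [-0.  0.  0.] ang 0.0003336180389891711
path [[0.433, -0.31, 0.192], [0.434, -0.311, 0.15]]
2 rows of {'x': -0.0001, 'y': 0.0, 'z': 0.17, 'wx': 0.0, 'wy': -0.0, 'wz': -0.0} end err mm [-0. -0.  0.] ang 0.0003336180389891711
path [[0.434, -0.311, 0.116], [0.434, -0.312, 0.082]]
```

Emit:
{"api": "jog_arm", "payload": {"targets": [{"x":-0.0045,"y":0.007,"z":0.212,"wx":0,"wy":0,"wz":0.0083},{"x":-0.0045,"y":0.007,"z":0.212,"wx":0,"wy":0,"wz":0.0083},{"x":0,"y":0,"z":0,"wx":0,"wy":0,"wz":0},{"x":0,"y":0,"z":0.09,"wx":0,"wy":0,"wz":0},{"x":0,"y":0,"z":0.09,"wx":0,"wy":0,"wz":0},{"x":0,"y":0,"z":0.09,"wx":0,"wy":0,"wz":0},{"x":0,"y":0,"z":0.07,"wx":0,"wy":0,"wz":0},{"x":0,"y":0,"z":0,"wx":0,"wy":0,"wz":0}]}}

```text
clock: 10.62
position: [0.4335, -0.3124, 0.0822]
ee_rot: [3.141, -0.005, 1.01]
wrist_force: [-0.3, -0.2, 0.1]
gripper_width: 0.0855
grip_force: 0.0
```

Emit:
{"api": "jog_arm", "payload": {"targets": [{"x":0,"y":0,"z":0,"wx":0,"wy":0,"wz":0},{"x":0,"y":0,"z":0,"wx":0,"wy":0,"wz":0},{"x":0,"y":0,"z":0,"wx":0,"wy":0,"wz":0},{"x":0,"y":0,"z":0,"wx":0,"wy":0,"wz":0},{"x":0,"y":0,"z":0,"wx":0,"wy":0,"wz":0}], "gripper": -1, "force": 50}}

```text
clock: 11.25
position: [0.4334, -0.3129, 0.0825]
ee_rot: [3.14, -0.005, 1.009]
wrist_force: [-0.8, 0.9, 6.6]
gripper_width: 0.0393
grip_force: 50.5
```

```bash
python3 - <<'E'
from h import *
A=cur(); U=A.copy(); U[2,3]+=.09; print("up .09")
Rt=Rtool(-u,kv)
X=plan(U,T(M+u*.19,Rt)); plan(X,T(M+u*.105,Rt))
E
```

```text
up .09
8 rows of {'x': 0.2192, 'y': -0.0448, 'z': -0.1409, 'wx': -0.0112, 'wy': 0.0046, 'wz': -0.0036} end err mm [ 0.1  0.2 -0.2] ang 0.001962553926177432
path [[0.449, -0.271, 0.201], [0.471, -0.186, 0.259], [0.48, -0.098, 0.317], [0.477, -0.008, 0.373]]
2 rows of {'x': -0.0002, 'y': 0.0002, 'z': 0.2119, 'wx': 0.0001, 'wy': 0.0001, 'wz': -0.0} end err mm [-0.  0. -0.] ang 0.0007340576091495322
path [[0.495, 0.035, 0.365], [0.52, 0.033, 0.331]]
```

Emit:
{"api": "jog_arm", "payload": {"targets": [{"x":0,"y":0,"z":-0.05,"wx":0,"wy":0,"wz":0},{"x":0,"y":0,"z":-0.1,"wx":0,"wy":0,"wz":0},{"x":0,"y":0,"z":-0.15,"wx":0,"wy":0,"wz":0},{"x":0,"y":0,"z":-0.15,"wx":0,"wy":0,"wz":0},{"x":0.219,"y":-0.045,"z":-0.141,"wx":-0.0112,"wy":0.0046,"wz":-0.0036},{"x":0.219,"y":-0.045,"z":-0.141,"wx":-0.0112,"wy":0.0046,"wz":-0.0036},{"x":0.219,"y":-0.045,"z":-0.141,"wx":-0.0112,"wy":0.0046,"wz":-0.0036},{"x":0.219,"y":-0.045,"z":-0.141,"wx":-0.0112,"wy":0.0046,"wz":-0.0036},{"x":0.219,"y":-0.045,"z":-0.141,"wx":-0.0112,"wy":0.0046,"wz":-0.0036},{"x":0.219,"y":-0.045,"z":-0.141,"wx":-0.0112,"wy":0.0046,"wz":-0.0036},{"x":0.219,"y":-0.045,"z":-0.141,"wx":-0.0112,"wy":0.0046,"wz":-0.0036},{"x":0.219,"y":-0.045,"z":-0.141,"wx":-0.0112,"wy":0.0046,"wz":-0.0036},{"x":0,"y":0,"z":0,"wx":0,"wy":0,"wz":0},{"x":0,"y":0,"z":0,"wx":0,"wy":0,"wz":0}]}}

```text
clock: 13.0
position: [0.4697, 0.0364, 0.3992]
ee_rot: [2.555, -0.172, 1.247]
wrist_force: [-0.1, 1.1, -1.5]
gripper_width: 0.0396
grip_force: 51.4
```

```bash
python3 - <<'E'
from h import *
A=cur(); plan(A,T(M+u*.105,Rtool(-u,kv)),3); o=arm.observe();print(o["gripper_width"],o["wrist_force"])
E
```

```text
3 rows of {'x': 0.0014, 'y': 0.0026, 'z': 0.1412, 'wx': -0.0001, 'wy': 0.0001, 'wz': 0.0} end err mm [-0. -0. -0.] ang 0.0004735643509195445
path [[0.486, 0.035, 0.376], [0.503, 0.034, 0.354], [0.52, 0.033, 0.331]]
0.039563363325924736 [-0.07922997  1.10852187 -1.49462026]
```

Emit:
{"api": "jog_arm", "payload": {"targets": [{"x":0.001,"y":0.0026,"z":0.141,"wx":0,"wy":0,"wz":0},{"x":0.001,"y":0.0026,"z":0.141,"wx":0,"wy":0,"wz":0},{"x":0.001,"y":0.0026,"z":0.141,"wx":0,"wy":0,"wz":0},{"x":0,"y":0,"z":0,"wx":0,"wy":0,"wz":0},{"x":0,"y":0,"z":0,"wx":0,"wy":0,"wz":0}]}}

```text
clock: 13.62
position: [0.5201, 0.0319, 0.3314]
ee_rot: [2.554, -0.172, 1.245]
wrist_force: [0.7, 0.0, -2.6]
gripper_width: 0.0397
grip_force: 51.1
```

```bash
python3 - <<'E'
from h import *
import pickle
o=arm.observe(); A=cur(o); D=A[:3,3]-M; print("u,a,ey mm",(D@u*1e3,D@av*1e3,D@ey*1e3))
s=arm.capture("side"); w=arm.capture("wrist"); pickle.dump((s,w),open("pre.pkl","wb"))
org=A[:3,3]-u*.0725
print("side: M",proj(s,M),"cam origin",proj(s,org),"wrist M",proj(w,M),proj(w,org))
def br(im,g=.5): return np.clip(255*(im[:,:,::-1]/255.)**g,0,255).astype(np.uint8)
m=proj(s,M).astype(int); a=cv2.resize(br(s["color"][m[1]-40:m[1]+35,m[0]-40:m[0]+35]),(400,400),interpolation=cv2.INTER_CUBIC)
b=cv2.resize(br(w["color"][60:260,154:354]),(400,400),interpolation=cv2.INTER_CUBIC); cv2.imwrite("pics/p9.png",np.hstack([a,b]))
print(m)
E
```

```text
u,a,ey mm (np.float64(105.19879543371388), np.float64(0.8283042512490929), np.float64(-1.2516035513337256))
side: M [273.17705991 149.67703995] cam origin [268.07709214 143.61260429] wrist M [251.8639883  194.19386885] [252.99082209 207.08623942]
[273 149]
```

View pics/p9.png

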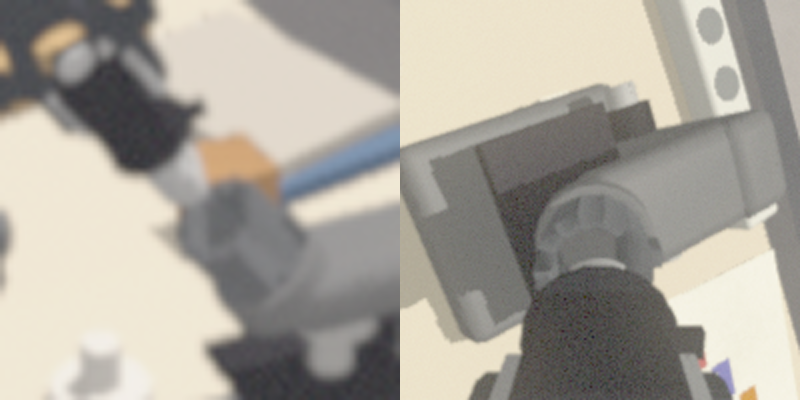

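In the wrist half, the flange (centre column ≈600) lines up with the tube (≈598), and the flat and lug are on the key's side. I'll go in gently.

Emit:
{"api": "jog_arm", "payload": {"targets": [{"x":0.003,"y":-0.004,"z":0.04,"wx":0,"wy":0,"wz":0},{"x":0,"y":0,"z":0.04,"wx":0,"wy":0,"wz":0},{"x":0,"y":0,"z":0.04,"wx":0,"wy":0,"wz":0},{"x":0,"y":0,"z":0.02,"wx":0,"wy":0,"wz":0},{"x":0,"y":0,"z":0.02,"wx":0,"wy":0,"wz":0},{"x":0,"y":0,"z":0,"wx":0,"wy":0,"wz":0}]}}

```text
clock: 14.48
position: [0.5379, 0.0325, 0.3044]
ee_rot: [2.554, -0.172, 1.247]
wrist_force: [-0.2, 0.3, -1.8]
gripper_width: 0.0394
grip_force: 51.2
```

Emit:
{"api": "jog_arm", "payload": {"targets": [{"x":0,"y":0,"z":0.01,"wx":0,"wy":0,"wz":0},{"x":0,"y":0,"z":0.01,"wx":0,"wy":0,"wz":0},{"x":0,"y":0,"z":0.01,"wx":0,"wy":0,"wz":0},{"x":0,"y":0,"z":0,"wx":0,"wy":0,"wz":0}]}}

```text
clock: 14.98
position: [0.5413, 0.0322, 0.2996]
ee_rot: [2.553, -0.172, 1.247]
wrist_force: [0.1, 0.5, -1.1]
gripper_width: 0.0394
grip_force: 51.2
```

Emit:
{"api": "jog_arm", "payload": {"targets": [{"x":0,"y":0,"z":0.01,"wx":0,"wy":0,"wz":0},{"x":0,"y":0,"z":0.01,"wx":0,"wy":0,"wz":0},{"x":0,"y":0,"z":0.01,"wx":0,"wy":0,"wz":0},{"x":0,"y":0,"z":0,"wx":0,"wy":0,"wz":0}]}}

```text
clock: 15.48
position: [0.5447, 0.0319, 0.2945]
ee_rot: [2.554, -0.172, 1.247]
wrist_force: [-0.1, -1.2, -2.9]
gripper_width: 0.0399
grip_force: 51.3
```

```bash
cat > st.py <<'E'
from h import *
for _ in range(1):
    o=arm.observe(); A=cur(o); D=A[:3,3]-M; F=o["wrist_force"]
    print("u,a,ey mm",np.round([D@u*1e3,D@av*1e3,D@ey*1e3],1),"origin depth",round(72.5-D@u*1e3,1),"F u,a,ey",np.round([F@u,F@av,F@ey],1),"tool x,y",np.round([F@A[:3,0],F@A[:3,1]],1),"tilt",np.degrees(np.arccos(-A[:3,2]@u)).round(2),"torque tool",(A[:3,:3].T@o["torque"]).round(2))
E
python3 st.py
```

```text
u,a,ey mm [60.9 -0.2  0.4] origin depth 11.6 F u,a,ey [-2.4 -1.7 -1.2] tool x,y [-1.6 -1.3] tilt 0.11 torque tool [ 0.53 -0.32 -0.07]
```

Emit:
{"api": "jog_arm", "payload": {"targets": [{"x":0,"y":0,"z":0.013,"wx":0,"wy":0,"wz":0},{"x":0,"y":0,"z":0.013,"wx":0,"wy":0,"wz":0},{"x":0,"y":0,"z":0.013,"wx":0,"wy":0,"wz":0},{"x":0,"y":0,"z":0.013,"wx":0,"wy":0,"wz":0},{"x":0,"y":0,"z":0,"wx":0,"wy":0,"wz":0}]}}

```text
clock: 16.1
position: [0.5507, 0.0314, 0.2859]
ee_rot: [2.554, -0.172, 1.247]
wrist_force: [-0.2, -1.8, -4.6]
gripper_width: 0.0395
grip_force: 51.2
```

```bash
python3 st.py
```

```text
u,a,ey mm [50.4 -0.2  0.4] origin depth 22.1 F u,a,ey [-3.7 -2.7 -1.8] tool x,y [-2.6 -2. ] tilt 0.12 torque tool [ 0.67 -0.71  0.03]
```

Emit:
{"api": "jog_arm", "payload": {"targets": [{"x":-0.0025,"y":-0.0015,"z":0.012,"wx":0,"wy":0,"wz":0},{"x":0,"y":0,"z":0.012,"wx":0,"wy":0,"wz":0},{"x":0,"y":0,"z":0.012,"wx":0,"wy":0,"wz":0},{"x":0,"y":0,"z":0.012,"wx":0,"wy":0,"wz":0},{"x":0,"y":0,"z":0.012,"wx":0,"wy":0,"wz":0},{"x":0,"y":0,"z":0,"wx":0,"wy":0,"wz":0}]}}

```text
clock: 16.85
position: [0.5573, 0.0307, 0.2761]
ee_rot: [2.553, -0.172, 1.247]
wrist_force: [-0.0, -0.6, -2.2]
gripper_width: 0.04
grip_force: 51.4
```

```bash
python3 st.py
```

```text
u,a,ey mm [38.6 -0.3  0.1] origin depth 33.9 F u,a,ey [-1.8 -1.3 -0.6] tool x,y [-0.9 -1. ] tilt 0.08 torque tool [ 0.52 -0.32  0.  ]
```

Emit:
{"api": "jog_arm", "payload": {"targets": [{"x":0,"y":0,"z":0.01,"wx":0,"wy":0,"wz":0},{"x":0,"y":0,"z":0.01,"wx":0,"wy":0,"wz":0},{"x":0,"y":0,"z":0.01,"wx":0,"wy":0,"wz":0},{"x":0,"y":0,"z":0.007,"wx":0,"wy":0,"wz":0},{"x":0,"y":0,"z":0,"wx":0,"wy":0,"wz":0}]}}

```text
clock: 17.48
position: [0.5615, 0.0304, 0.2701]
ee_rot: [2.553, -0.172, 1.247]
wrist_force: [-0.8, -0.6, -2.0]
gripper_width: 0.0396
grip_force: 51.4
```

Emit:
{"api": "jog_arm", "payload": {"targets": [{"x":0,"y":0,"z":0.004,"wx":0,"wy":0,"wz":0},{"x":0,"y":0,"z":0.004,"wx":0,"wy":0,"wz":0},{"x":0,"y":0,"z":0,"wx":0,"wy":0,"wz":0}]}}

```text
clock: 17.85
position: [0.562, 0.0303, 0.2693]
ee_rot: [2.553, -0.172, 1.247]
wrist_force: [-6.4, -0.6, 2.4]
gripper_width: 0.0396
grip_force: 52.1
```

```bash
python3 st.py
```

```text
u,a,ey mm [30.3 -0.4  0. ] origin depth 42.2 F u,a,ey [ 5.6 -3.8 -1.1] tool x,y [-2.2 -3.3] tilt 0.09 torque tool [ 0.73 -0.38  0.01]
```

Emit:
{"api": "jog_arm", "payload": {"targets": [{"x":0,"y":0,"z":0.004,"wx":0,"wy":0,"wz":0},{"x":0,"y":0,"z":0,"wx":0,"wy":0,"wz":0},{"x":0,"y":0,"z":0,"wx":0,"wy":0,"wz":0}]}}

```text
clock: 18.23
position: [0.5621, 0.0303, 0.2693]
ee_rot: [2.552, -0.172, 1.247]
wrist_force: [-13.7, -1.1, 9.0]
gripper_width: 0.0395
grip_force: 53.2
```

```bash
python3 st.py; python3 - <<'E'
from h import *
s=arm.capture("side"); w=arm.capture("wrist")
def br(im,g=.5): return np.clip(255*(im[:,:,::-1]/255.)**g,0,255).astype(np.uint8)
m=proj(s,M).astype(int); a=cv2.resize(br(s["color"][m[1]-35:m[1]+25,m[0]-35:m[0]+25]),(400,400),interpolation=cv2.INTER_CUBIC)
b=cv2.resize(br(w["color"][110:230,194:314]),(400,400),interpolation=cv2.INTER_CUBIC); cv2.imwrite("pics/p10.png",np.hstack([a,b]))
E
```

```text
u,a,ey mm [30.2 -0.3  0. ] origin depth 42.3 F u,a,ey [15.1 -6.  -2. ] tool x,y [-3.8 -5.1] tilt 0.09 torque tool [ 1.08 -0.62 -0.05]
```

View pics/p10.png

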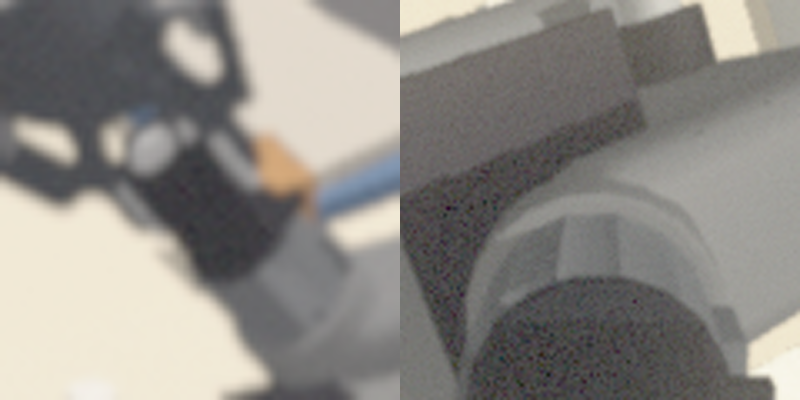

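The picture shows the flange seated on the rim with no gap, and contact is stiff at about 15 N. I'll relax the press, release and back off.

Emit:
{"api": "jog_arm", "payload": {"targets": [{"x":0,"y":0,"z":-0.004,"wx":0,"wy":0,"wz":0},{"x":0,"y":0,"z":0,"wx":0,"wy":0,"wz":0}]}}

```text
clock: 18.58
position: [0.562, 0.0303, 0.2693]
ee_rot: [2.553, -0.172, 1.247]
wrist_force: [-7.4, -0.4, 4.0]
gripper_width: 0.04
grip_force: 52.3
```

Emit:
{"api": "jog_arm", "payload": {"targets": [{"x":0,"y":0,"z":0,"wx":0,"wy":0,"wz":0},{"x":0,"y":0,"z":0,"wx":0,"wy":0,"wz":0},{"x":0,"y":0,"z":0,"wx":0,"wy":0,"wz":0},{"x":0,"y":0,"z":0,"wx":0,"wy":0,"wz":0},{"x":0,"y":0,"z":0,"wx":0,"wy":0,"wz":0},{"x":0,"y":0,"z":-0.1,"wx":0,"wy":0,"wz":0},{"x":0,"y":0,"z":-0.2,"wx":0,"wy":0,"wz":0},{"x":0,"y":0,"z":-0.25,"wx":0,"wy":0,"wz":0},{"x":0,"y":0,"z":-0.25,"wx":0,"wy":0,"wz":0},{"x":0,"y":0,"z":-0.2,"wx":0,"wy":0,"wz":0},{"x":0,"y":0,"z":0,"wx":0,"wy":0,"wz":0},{"x":0,"y":0,"z":0,"wx":0,"wy":0,"wz":0}], "gripper": 1}}

```text
clock: 20.08
position: [0.4479, 0.0385, 0.4319]
ee_rot: [2.554, -0.172, 1.247]
wrist_force: [-0.3, 0.3, 0.2]
gripper_width: 0.0857
grip_force: 0.0
```

```bash
python3 st.py; python3 - <<'E'
from h import *
w=arm.capture("wrist")
g=cv2.cvtColor(w["color"],cv2.COLOR_RGB2GRAY)
# expected: disc on camera top at 71 mm above rim (disc ~4 mm off axis to -kv), rect toward +kv
top=M+u*.071
print("axis top",proj(w,top).round(1),"disc exp",proj(w,top-kv*.004).round(1),"rect exp",proj(w,top+kv*.0155).round(1))
x,y=proj(w,top).astype(int); m=np.zeros_like(g); m[y-45:y+45,x-45:x+45]=(cv2.GaussianBlur(g,(3,3),0)[y-45:y+45,x-45:x+45]>70)
for c in cv2.findContours(m,0,1)[0]:
    if cv2.contourArea(c)>40: print(cv2.contourArea(c),np.round(cv2.minAreaRect(c)[0],1),np.round(cv2.minAreaRect(c)[1],1))
E
```

```text
u,a,ey mm [229.1  -0.9   0.3] origin depth -156.6 F u,a,ey [ 0.3 -0.2  0.3] tool x,y [ 0.2 -0.3] tilt 0.13 torque tool [ 0.24 -0.1   0.01]
axis top [254.5 180.7] disc exp [251.  180.7] rect exp [268.1 180.7]
275.5 [248.3 181.8] [18.4 19.1]
3244.5 [253.5 192. ] [64. 89.]
681.0 [280. 150.] [30. 36.]
```

The camera's top disc is at (248,182) against an expected (251,181), so it stayed seated. Handing in.

```bash
python3 -c "
from workcell import arm
print(arm.job_done())"
```

```text
the job is handed in; nothing more can be done
None
```

The dust cap is lying in the tray, and the eyepiece camera is home in the tube with flats matched and released. The job is handed in at about 20 s with roughly 15 N peak wrist force along the tube axis, but no pass/fail verdict came back.

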